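# Lock the rotary indexing table on its pin

### The job

Take the index pin out of its black stand and stand it in the guide bush of the rotary indexing table, letting it go so that it rides on the rim of the disc. Then turn the disc gently (clockwise from above is the short way), pushing on a spoke or on the rim, until the pin drops into the notch in the rim and sits fully home with its collar down on the bush; feel for the stop and do not force the disc against the pin. Leave the pin in place and the loose parts around the table where they are.

Things in the scene. Friction and masses are not known exactly. Their poses are not given: they have to be found in the camera images.
- base: Round dark steel base plate of the indexing table, 260 mm across, 12 mm thick, fixed to the bench. Origin on the disc's turning axis at bench level; z up; its x axis points from the axis to the guide bush. Outside the disc, 135 to 165 mm from the axis, a grey post up to 78 mm high carries the guide bush.
- guide_mouth (a point): Centre of the upper mouth of the guide bush, 78 mm above the bench, 106 mm from the turning axis. The bush is a square steel block 34 x 34 mm, 32 mm tall (underside 8 mm over the rim), with an upright through hole 13.5 mm wide, chamfered about 2.5 mm at the mouth. Nothing within 40 mm of the mouth is higher.
- rotor: Disc 240 mm across, about 1.8 kg, turning freely without end stops, held by bearing drag only: about 3 N at 72 mm from the axis moves it; it stays where left. Origin on the axis, 22 mm above the bench; z up; x axis points away from the listed spoke. Hub 48 mm across, rising to 85 mm. Grey web, top 34 mm above the bench, with bolt heads to 38 mm, inside an aluminium rim.
- rim_axis (a point): Point on the turning axis at the height of the rim's top, 38 mm above the bench. The flat rim, 88 to 120 mm from the axis, 16 mm thick, has a single notch: a radial slot 15.5 mm wide, open at the edge. The rim was clamped by hand: the notch lies opposite the listed spoke only to within 0.25 rad either way, so its place is not exactly known. It starts 0.35 to 1.65 rad anticlockwise (from above) of the bush.
- spoke (a point): Point on the centre line of the spoke roughly opposite the notch (see rim_axis), 72 mm from the axis, 15 mm short of the spoke's end, 72 mm above the bench. Two more like it stand out from the hub at 120 degrees either side: level, round, steel, 14 mm thick, with free room beside them and below down to the web.
- pin_grip (a point): Centre of the head of the loose steel index pin (about 0.11 kg), z along the pin. Head round, 24 mm wide, 30 mm tall, its flat underside the collar; shank 12 mm thick, 54 mm long, chamfered foot. The centre is 69 mm above the foot; 84 mm above the bench at the start; in the bush 29 mm above the mouth while the pin rides on the rim, 15 mm when home (14 mm deep in the notch).
- stand: Black plastic block 50 x 50 x 50 mm, fixed to the bench, with a hole 14 mm wide and 35 mm deep in its top, in which the pin stands. Origin at the centre of its underside. It may be on either side of the indexing table.
- cup: Bystander: loose brass flanged cup, 85 x 52 mm, 34 mm tall; origin under its centre.
- bearing: Bystander: loose steel bearing ring, 52 mm across, 15 mm tall; origin under its centre.
- flange: Bystander: loose steel hub flange, 60 mm across, 32 mm tall; origin under its centre.
- wrench: Bystander: loose steel wrench, 170 mm long, lying on the bench.
There are look-alikes about, which are no part of the job. There is more than one size of the part that bears pin_grip; the job needs the largest.

How it is judged:
By the outcome, as a careful person would: the job done as asked, in the order asked, and still so for the second after the job is handed in, with the robot touching nothing.
It also fails if it takes over 72 s, if anything falls off the work surface, if the arm or the gripper's body presses on something with over 40 N, if the wrist force passes 120 N, or if a joint passes its speed limit or range.

### The arm

A 6-joint arm with a two-finger parallel gripper is mounted at the origin on the work surface. World frame = base frame: x ahead of the robot, y to its left, z up, the work surface at z = 0. Lengths are in m, angles in rad, forces in N, time in s.
With the tool pointing down it reaches from about 0.325 to 0.775 m from the base axis. Payload 5.5 kg.
Tool frame: the origin (TCP) lies at the very end of the fingers, on their centre line; the grasp point (between the pads) lies 19 mm behind it; z points along the fingers, y is the direction in which the jaws open and shut (so a half turn about z gives the same grasp; the last joint's range is limited). The gripper opens to 85 mm and grips with 20 to 120 N. Pads are 22 mm wide; open, the fingers measure 114 mm over their backs; the gripper's body (76 mm by 85 mm) begins 54 mm behind the grasp point. The pads swing forward as they close: fully open they stand 13 mm farther back than shut.
Start: joints at [-1.341, 0.091, 1.231, -0, 1.82, -0.057], TCP at [0.17, -0.576, 0.231] pointing down, gripper open.
Joint ranges: [-2.87, 2.87], [-0.86, 2.18], [0.17, 2.46], [-1.51, 4.65], [0.06, 2.69], [-2.65, 2.65]. Speed limits (rad/s): [2.57, 2.57, 3.01, 3.14, 3.14, 3.14].

### API

Orientations are given as a unit quaternion [x, y, z, w].
In Python, from station import bot gives the robot as it stands.
- The arm moves only by the tool arm_command, never from a script. Its argument "increments" is text: rows parted by semicolons, each of 5 numbers parted by spaces: the opening, from 0 (shut) to 1 (fully open), then the shift along the tool's x, y, z in m, then the turn about the tool's z in degrees. A call has 1 to 20 rows; each row shifts and turns the pose as measured when the row begins, along the tool's axes as they then stand; what a row does not reach is not made up. A row lasts 1/8 s, in which the tool goes at most 62.5 mm and 10.7 degrees, less where a joint would pass 70% of its speed; a pose out of reach is approached as far as the arm can. A call is refused whole if a number of a shift passes 0.0625 or a number of a turn 10.7, either way. A call with a gripper value outside its range is refused whole. The fingers move at their own pace and stop on an object; "newtons" is the grip in N (left out, the last holds). Time passes only in rows, so rows that do not move let the fingers close. It gives the time, the measured TCP pose, the force and the opening at its end, in the units of the state.
- bot.sense(): the state, without advancing time (a new reading comes with each control period).
- bot.read_camera(name): name is "scene" or "top"; returns (picture, depth): 480x640x3 uint8, red, green, blue; 480x640 float32, m along the optical axis (not along the pixel's ray), 0 where there is no reading.
- bot.camera_params(name): a dict with "vfov" (degrees; the focal length in pixels is half the picture's height over the tangent of half this angle, whatever the lens; pixels are square), "cx", "cy" (the principal point, pixels), "rvec" (rotation vector, rad) and "tvec" (3), from world to camera coordinates, as OpenCV has them. Camera axes: x right, y down, z forward; pixel columns grow to the right and rows downward; lengths in m; the calibration is good to about 2 mm. A picture is of the moment at which its call begins. camera_params takes no time and is no camera call.
- bot.job_done(): hands the job in, once; it reports no verdict.
The state is a dict: "clock": time; "q": joint angles; "joint_velocities": joint speeds; "joint_efforts": joint torques, N m; "tcp_pos": TCP position; "orientation": TCP orientation; "force": force on the tool from outside, world axes, zero at the start; "torque": the same for the moment, N m; "finger_gap": opening from 0.0 (shut) to 1.0 (fully open).
Only numpy, scipy, OpenCV 4.12 (cv2) and the standard library are available. Lean on these libraries where they do the work, as an engineer would, in place of code of your own. Each camera call takes 0.05 s, during which the arm holds its last target.

## Working session

There is one attempt and no reset: what is moved stays moved. The work goes in short steps, Python scripts to look and compute and a tool call to move; the robot and the scene stay as the last step left them, time stands still between calls to the robot, and variables do not carry over. Pictures are saved under pics/ and viewed, and the job is handed in when it is done.

Besides the shell and the picture viewer there is one more tool, called after "Request:" in YAML: its name, and indented under it one key for each argument. arm_command: Moves the arm, as the interface text tells. Its arguments: {"type":"object","properties":{"increments":{"type":"string"},"newtons":{"type":"number"}},"required":["increments"]}

```bash
mkdir -p pics; ls; cat > h.py <<'E'
import numpy as np, cv2
from station import bot
def cam(n):
    p=bot.camera_params(n); f=240/np.tan(np.radians(p['vfov'])/2)
    K=np.array([[f,0,p['cx']],[0,f,p['cy']],[0,0,1]]); R,_=cv2.Rodrigues(np.array(p['rvec'],float)); t=np.array(p['tvec'],float).ravel()
    return K,R,t
def ray(n,u,v,z):
    K,R,t=cam(n); d=R.T@np.linalg.inv(K)@np.array([u,v,1.]); c=-R.T@t
    return c+d*(z-c[2])/d[2]
def proj(n,P):
    K,R,t=cam(n); q=K@(R@np.array(P,float)+t); return q[:2]/q[2]
def cloud(n,D):
    K,R,t=cam(n); v,u=np.mgrid[:480,:640]; X=np.stack([(u-K[0,2])/K[0,0]*D,(v-K[1,2])/K[1,1]*D,D],-1)
    return (X-t)@R
E
python3 - <<'E'
from h import *
for n in('scene','top'):
    im,d=bot.read_camera(n); np.savez(n+'0.npz',im=im,d=d); cv2.imwrite(f'pics/{n}0.png',im[:,:,::-1]); print(n,bot.camera_params(n), (d>0).mean())
print(bot.sense())
E
```

```text
pics
scene {'vfov': 47.49130720486909, 'cx': 316.0674644825559, 'cy': 237.70946632886879, 'rvec': array([ 1.13266818,  2.20028499, -1.14733991]), 'tvec': array([ 0.2772528 , -0.20319028,  1.44807952])} 0.9958951822916666
top {'vfov': 51.01016997246468, 'cx': 320.5661355657195, 'cy': 244.77508188580146, 'rvec': array([ 2.13314231, -2.17715809,  0.14770914]), 'tvec': array([0.01697223, 0.52122807, 1.11839699])} 0.9959407552083334
{'clock': 0.1, 'q': array([-1.34069101e+00,  9.17985995e-02,  1.23178303e+00, -9.03873725e-06,
        1.81978527e+00, -5.67075605e-02]), 'joint_velocities': array([-0.0014176 , -0.00073286, -0.0017551 ,  0.00161587,  0.00116548,
        0.00017498]), 'joint_efforts': array([ 3.13414595e-03, -4.60219860e+01, -4.19216502e+01,  8.49828120e-05,
        1.06262503e-02, -3.16756754e-07]), 'tcp_pos': array([ 0.16967159, -0.57524729,  0.23024501]), 'orientation': array([ 9.89734676e-01,  1.42914252e-01, -8.11810758e-05, -8.83415019e-04]), 'force': array([ 0.07395509, -0.12489297,  0.50336753]), 'torque': array([-0.00306561,  0.05653985,  0.02097347]), 'finger_gap': 1.0028224964308081}
```

View pics/scene0.png

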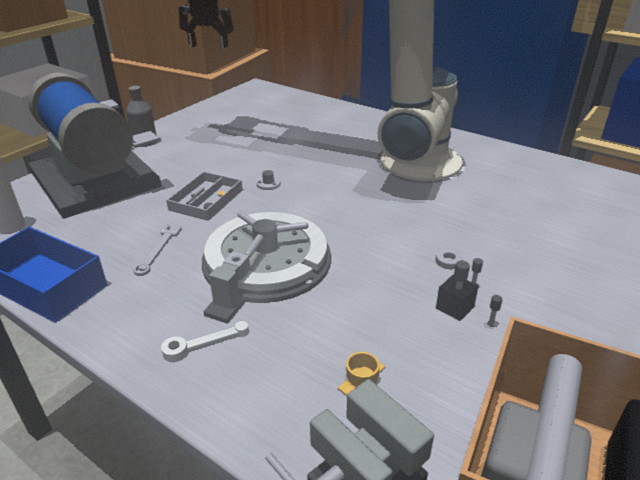

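View pics/top0.png

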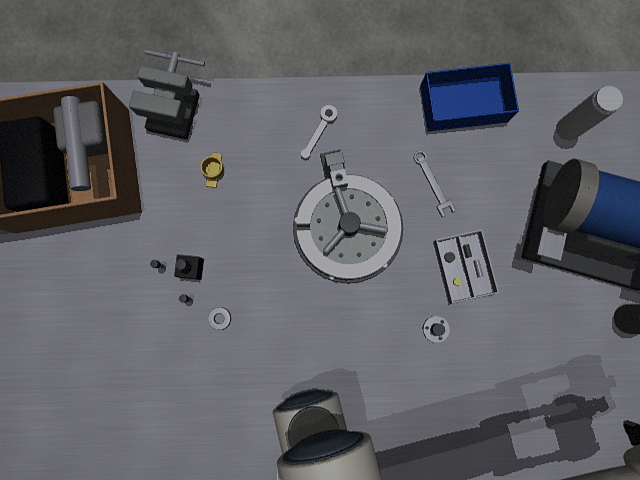

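```bash
python3 - <<'E'
from h import *
t=np.load('top0.npz');s=np.load('scene0.npz')
a=t['im'][130:300,270:430];b=t['im'][240:340,130:250]; c=s['im'][240:340,420:520]
f=lambda x,w,h:cv2.resize(x,(w,h),interpolation=cv2.INTER_CUBIC)
cv2.imwrite('pics/c1.png',f(a,560,595)[:,:,::-1]);cv2.imwrite('pics/c2.png',np.hstack([f(b,420,350),f(c,350,350)])[:,:,::-1])
C=cloud('top',t['d'])
for u,v in[(188,266),(183,266),(156,265),(185,299),(350,222),(338,175),(303,226),(330,160),(374,228),(388,275),(300,300),(220,318),(212,170)]:print(u,v,C[v,u].round(4))
C2=cloud('scene',s['d'])
for u,v in[(461,265),(477,264),(496,300),(265,228),(237,260)]:print(u,v,C2[v,u].round(4))
E
```

```text
188 266 [0.4749 0.2986 0.0752]
183 266 [0.4727 0.3027 0.1005]
156 265 [0.4797 0.3726 0.0634]
185 299 [0.4033 0.3069 0.0645]
350 222 [ 0.5641 -0.0593  0.0846]
338 175 [ 0.6759 -0.0363  0.0673]
303 226 [0.5699 0.0465 0.0109]
330 160 [ 0.7083 -0.0187  0.0772]
374 228 [ 0.5506 -0.1124  0.0791]
388 275 [ 0.4514 -0.1503  0.0009]
300 300 [ 0.3974  0.0566 -0.0005]
220 318 [ 0.3598  0.2429 -0.003 ]
212 170 [0.7113 0.2625 0.0051]
461 265 [0.4837 0.3105 0.1003]
477 264 [0.4128 0.3165 0.0598]
496 300 [0.4925 0.3814 0.0644]
265 228 [ 0.571  -0.0496  0.0842]
237 260 [ 0.6631 -0.0394  0.0693]
```

```bash
ls pics
```

```text
c1.png
c2.png
scene0.png
top0.png
```

View pics/c1.png

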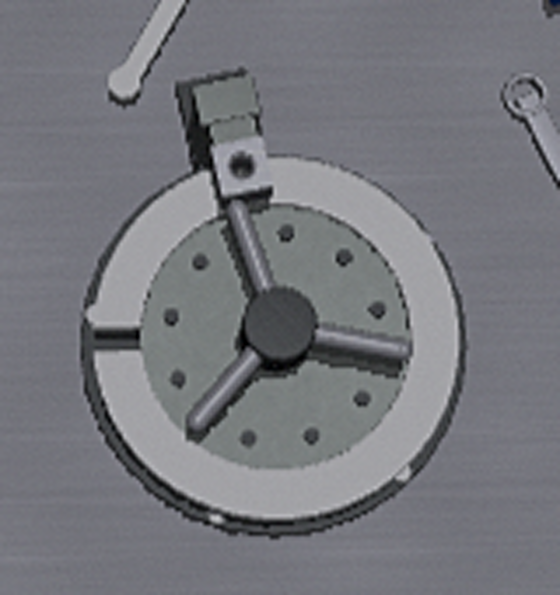

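View pics/c2.png

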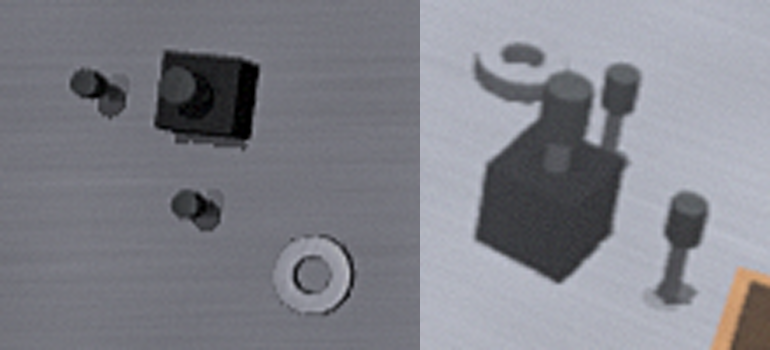

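```bash
python3 - <<'E'
from h import *
t=np.load('top0.npz');s=np.load('scene0.npz')
for n,D in(('top',t),('scene',s)):
    C=cloud(n,D['d']); X,Y,Z=C[...,0],C[...,1],C[...,2]
    print(n)
    def rep(name,m):
        P=C[m]; (x,y),r=cv2.minEnclosingCircle(P[:,:2].astype(np.float32)); print(name,len(P),'mean',P.mean(0).round(4),'circ',round(x,4),round(y,4),round(r,4))
    near=lambda x,y,r:(np.hypot(X-x,Y-y)<r)&(D['d']>0)
    rep('pinhead',near(.478,.305,.04)&(Z>.092))
    rep('stand top',near(.478,.305,.04)&(Z>.044)&(Z<.056))
    rep('hub top',near(.565,-.055,.04)&(Z>.081))
    rep('rim',near(.565,-.055,.14)&(Z>.033)&(Z<.044))
    rep('bush',near(.67,-.035,.03)&(Z>.071)&(Z<.085))
    m=near(.67,-.035,.03)&(Z>.071)&(Z<.085)
    print(cv2.minAreaRect(C[m][:,:2].astype(np.float32)))
# image-based rim ellipse
g=cv2.cvtColor(t['im'],cv2.COLOR_RGB2GRAY); print(g[180:276:8,300], g[215:240,303],g[215:240,308])
h=g[165:190,325:352];print(h[::1])
E
```

```text
top
pinhead 97 mean [0.4774 0.309  0.0981] circ 0.4775 0.3092 0.0125
stand top 381 mean [0.4768 0.3058 0.0493] circ 0.4787 0.31 0.0345
hub top 351 mean [ 0.5643 -0.0579  0.0847] circ 0.5609 -0.0555 0.0372
rim 5926 mean [ 0.5603 -0.0604  0.0367] circ 0.5735 -0.0546 0.1296
bush 299 mean [ 0.6732 -0.0354  0.0772] circ 0.6701 -0.0349 0.0298
((0.6706060767173767, -0.03666001558303833), (0.059143513441085815, 0.03392770141363144), 12.354180335998535)
scene
pinhead 136 mean [0.4809 0.3123 0.0983] circ 0.4782 0.3114 0.0125
stand top 550 mean [0.4838 0.3135 0.05  ] circ 0.4788 0.3121 0.0348
hub top 295 mean [ 0.5673 -0.0541  0.0852] circ 0.5745 -0.0612 0.0336
rim 5118 mean [ 0.5698 -0.0445  0.0371] circ 0.5738 -0.0545 0.1315
bush 369 mean [ 0.672  -0.0324  0.0775] circ 0.6698 -0.034 0.0296
((0.6709434390068054, -0.034721896052360535), (0.05698292329907417, 0.03612640127539635), 12.399300575256348)
[117 117 117  58 164 164  69 161 175  67 119 120] [163 164 162 163 161 161 162 171 129  57  28  27  62  67  59 127 159 165
 162 163 163 164 163 162 162] [163 160 161 164 162 162 168 173 110  39  26 
[... 2183 characters left out ...]
  76 166 162 162 161]
 [164 161 162 162 165 179  91  20 174 170 167 169 170 177 146 123 104  92
   94  52  50  31  33 172 165 163 162]
 [161 160 161 162 162 174 100  15 124 150 123 122 103  91  71  54  34  25
   21  25  25  24  45 172 167 162 163]
 [161 162 162 161 166 174  99  33  52  72  55  47  32  14  18  30  25  26
   28  26  36  36 119 170 164 164 163]
 [164 160 162 163 163 169 167  64  24  27  18  90  92  92  49  26  47  49
   56  73  68  59 173 178 173 174 172]
 [161 163 162 160 161 166 178  81  24  29  56 111 114 117  96  60  66  58
   70  62  62  54  92  87  81  95  98]
 [163 162 162 161 163 163 175  98  43  39  83 105 139 130 114  89  64  61
   65  55  51  52 109 110 106 111 113]]
```

```bash
python3 - <<'E'
from h import *
t=np.load('top0.npz');s=np.load('scene0.npz')
def blob(n,D,roi,th,z,inv=True):
    x0,x1,y0,y1=roi; g=cv2.cvtColor(D['im'],cv2.COLOR_RGB2GRAY)[y0:y1,x0:x1]; g=cv2.resize(g,None,fx=8,fy=8,interpolation=cv2.INTER_CUBIC)
    m=((g<th) if inv else (g>th)).astype(np.uint8)
    out=[]
    for c in cv2.findContours(m,cv2.RETR_LIST,cv2.CHAIN_APPROX_NONE)[0]:
        M=cv2.moments(c)
        if M['m00']<800: continue
        u=x0+(M['m10']/M['m00']+.5)/8-.5; v=y0+(M['m01']/M['m00']+.5)/8-.5
        x,y,w,h=cv2.boundingRect(c)
        out.append((round(u,2),round(v,2),M['m00']/64,w/8,h/8,ray(n,u,v,z).round(4)))
    return out
for o in blob('top',t,(333,346,171,183),100,.078): print('T',o)
for th in(90,110,130):
  for o in blob('scene',s,(222,255,245,275),th,.078): print('S',th,o)
g=cv2.resize(s['im'][215:300,195:340],None,fx=5,fy=5,interpolation=cv2.INTER_CUBIC)
cv2.imwrite('pics/s1.png',g[:,:,::-1])
# rim boundaries : top view threshold bright
g=cv2.cvtColor(t['im'],cv2.COLOR_RGB2GRAY)
m=((g>140)).astype(np.uint8); m[:170]=0
cs=cv2.findContours(m,cv2.RETR_EXTERNAL,cv2.CHAIN_APPROX_NONE)[0]; c=max(cs,key=lambda c:len(c)*(c[:,0,0].min()>280)*(c[:,0,0].max()<420))
P=np.array([ray('top',u,v,.038)[:2] for u,v in c[:,0].astype(float)])
ok=np.ones(len(P),bool)
for _ in range(6):
    A=np.c_[2*P[ok],np.ones(ok.sum())]; sol=np.linalg.lstsq(A,(P[ok]**2).sum(1),rcond=None)[0]; cx,cy=sol[:2]; r=np.sqrt(sol[2]+cx*cx+cy*cy)
    ok=abs(np.hypot(P[:,0]-cx,P[:,1]-cy)-r)<.003
print('rim circle',cx,cy,r,ok.sum(),len(P))
# spokes: mask from depth z 0.06-0.08
for n,D in(('top',t),('scene',s)):
    C=cloud(n,D['d']); r=np.hypot(C[...,0]-cx,C[...,1]-cy); a=np.degrees(np.arctan2(C[...,1]-cy,C[...,0]-cx))
    k=(r>.035)&(r<.09)&(C[...,2]>.065)&(C[...,2]<.085)
    hh=np.histogram(a[k],36,(-180,180)); print(n,hh[0])
    for lo,hi in((-150,-60),(90,180),(-30,45)):
        q=k&(a>lo)&(a<hi)&(r<.084); print(n,np.median(a[q]),r[q].max())
    k=(r>.092)&(r<.118)&(C[...,2]<.030); q=k&(a>30)&(a<150); print('notch',np.median(a[q]),q.sum())
E
```

```text
T (338.68, 176.92, 39.0, 7.25, 7.375, array([ 0.6685, -0.0372,  0.078 ]))
S 90 (240.06, 267.9, 35.3984375, 13.375, 16.625, array([ 0.6848, -0.0111,  0.078 ]))
S 110 (235.59, 259.01, 16.109375, 6.875, 3.5, array([ 0.6703, -0.0351,  0.078 ]))
S 110 (244.77, 267.34, 187.203125, 20.75, 23.75, array([ 0.6789, -0.0054,  0.078 ]))
S 130 (235.6, 258.93, 23.8046875, 7.75, 4.25, array([ 0.6702, -0.0352,  0.078 ]))
S 130 (245.6, 266.41, 237.71875, 21.375, 26.625, array([ 0.6761, -0.006 ,  0.078 ]))
S 130 (229.98, 250.03, 18.5390625, 5.75, 4.75, array([ 0.6562, -0.062 ,  0.078 ]))
rim circle 0.6435138308091232 0.06069866042254307 0.09047735142469483 27 447
top [ 0  0  0  0  0  0  0  0  4 15 21  9  1  0  0  0  0  0  0  0  0  0  0  0
  0  0  0  0  0  0  0  0  0  0  0  0]
top -80.70128930370446 0.08399661092348977
  return _methods._mean(a, axis=axis, dtype=dtype,
  ret = ret.dtype.type(ret / rcount)
Traceback (most recent call last):
ValueError: zero-size array to reduction operation maximum which has no identity
```

View pics/s1.png

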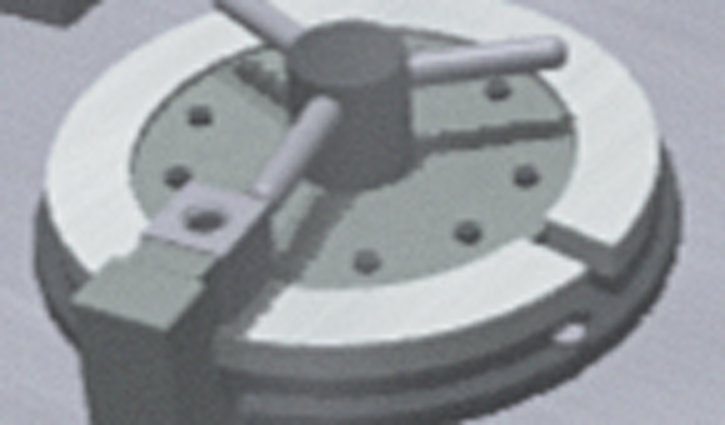

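```bash
cat > rot.py <<'E'
from h import *
from scipy.optimize import least_squares
def rotor(n,im,d,ctr=None,verbose=1):
    C=cloud(n,d); X,Y,Z=C[...,0],C[...,1],C[...,2]
    if ctr is None:
        m=((np.hypot(X-.568,Y+.058)<.14)&(Z>.030)&(Z<.046)&(d>0)).astype(np.uint8)
        c=max(cv2.findContours(m,cv2.RETR_EXTERNAL,cv2.CHAIN_APPROX_NONE)[0],key=len)
        P=np.array([ray(n,u,v,.038)[:2] for u,v in c[:,0].astype(float)])
        f=least_squares(lambda p:np.hypot(P[:,0]-p[0],P[:,1]-p[1])-p[2],[.568,-.058,.12],loss='soft_l1',f_scale=.001).x
        print(n,'rim',f.round(4)); ctr=f[:2]
    cx,cy=ctr
    r=np.hypot(X-cx,Y-cy); a=np.degrees(np.arctan2(Y-cy,X-cx))
    k=(r>.035)&(r<.082)&(Z>.064)&(Z<.085)&(d>0)
    print(n,'spokehist10deg from -180',np.histogram(a[k],36,(-180,180))[0])
    q=(r>.092)&(r<.116)&(Z<.030)&(d>0)
    print(n,'lowhist',np.histogram(a[q],36,(-180,180))[0]); 
    return C,r,a,k,q
E
python3 - <<'E'
from rot import *
for n in('top','scene'):
    D=np.load(n+'0.npz'); rotor(n,D['im'],D['d']); 
    C,r,a,k,q=rotor(n,D['im'],D['d'],(.5664,-.0585))
    for lo,hi in((-180,-60),(60,180),(-30,45),(-120,-70)):
        w=k&(a>lo)&(a<hi); 
        if w.sum():print(lo,hi,np.median(a[w]))
    w=q&(a>40)&(a<140); print('notch',np.median(a[w]) if w.any() else None,w.sum())
D=np.load('top0.npz')['im']
g=cv2.cvtColor(D,cv2.COLOR_RGB2GRAY)
# notch: dark pixels on rim ring (z=.038)
c=np.array([.5664,-.0585])
for dg in range(60,120,2):
    vals=[]
    for rr in(.095,.1,.105,.11,.115):
        u,v=proj('top',[c[0]+rr*np.cos(np.radians(dg)),c[1]+rr*np.sin(np.radians(dg)),.038]); vals.append(g[int(round(v)),int(round(u))])
    print(dg,vals)
E
```

```text
top rim [ 0.5559 -0.0601  0.1104]
top spokehist10deg from -180 [  0   0   0   0   0   0   0   7 104  21   2   0   0   0   0   0   0   0
   6  80  41   0   0   0   0   0   0   0   0   2  54  77   0   0   0   0]
top lowhist [23 21 18 15  9  5  0  0  0  0  0  0  0  0  1  0  0  3  1  1  0  1  4  0
  0  1 59  0  0  0  1  8 12 18 21 25]
top spokehist10deg from -180 [  0   0   0   0   0   0  11 100  23   0   0   0   0   0   0   0   0   0
   1  69  58   0   0   0   0   0   0   0   0   0   2  73  57   0   0   0]
top lowhist [ 0  0  0  0  0  0  0  0  0  0  0  0  0  0  0  0  0  0  0  0  0  0  0  0
  0  0 40 20  0  0  0  0  0  0  0  0]
-180 -60 -104.41717532372283
60 180 138.9849190121434
-30 45 19.225983592265553
-120 -70 -104.41717532372283
notch 88.8612841058131 60
scene rim [ 0.5697 -0.0417  0.1104]
scene spokehist10deg from -180 [  0   0   0   0   1   0   0  45  44   1   1   0   0   0   0   0   0  11
  81  40   0   0   0   0   0   0   0   0   0   0   0   0 108  54   4   0]
scene lowhist [  0   0   0   0   0   0   0   0   0   0   0   0   0   0   0   0   0   0
  21  96 112 130 152 157 147 148
[... 2141 characters left out ...]
 np.uint8(162), np.uint8(163), np.uint8(160), np.uint8(161)]
104 [np.uint8(161), np.uint8(161), np.uint8(162), np.uint8(160), np.uint8(162)]
106 [np.uint8(162), np.uint8(162), np.uint8(163), np.uint8(162), np.uint8(163)]
108 [np.uint8(163), np.uint8(161), np.uint8(163), np.uint8(159), np.uint8(162)]
110 [np.uint8(161), np.uint8(161), np.uint8(162), np.uint8(163), np.uint8(161)]
112 [np.uint8(163), np.uint8(162), np.uint8(163), np.uint8(163), np.uint8(164)]
114 [np.uint8(161), np.uint8(164), np.uint8(162), np.uint8(161), np.uint8(162)]
116 [np.uint8(164), np.uint8(161), np.uint8(162), np.uint8(164), np.uint8(163)]
118 [np.uint8(164), np.uint8(163), np.uint8(163), np.uint8(164), np.uint8(164)]
```

Candidates for the index pin in the top view are the stand pin (182,265), with its head top at 99 mm, and two short pins at (155,264) and (185,299), with head tops at 64 mm. Only the tall one in the black stand has the 84 mm head centre, and the enlarged crop c2.png confirms it. The notch is the dark slot at (303,226), about 78° anticlockwise of the bush.

Request:
arm_command:
  increments: "0.8 0.043 -0.023 0 0;0.8 0.043 -0.023 0 0;0.8 0.043 -0.023 0 0;0.8 0.043 -0.023 0 0;0.8 0.043 -0.023 0 0;0.8 0.043 -0.023 0 0;0.8 0.043 -0.023 0 0;0.8 0.043 -0.023 0 0;0.8 0.017 -0.048 0 0;0.8 0.017 -0.048 0 0;0.8 0.017 -0.048 0 0;0.8 0.017 -0.048 0 0;0.8 0.017 -0.048 0 0;0.8 0.017 -0.048 0 0;0.8 0.017 -0.048 0 0;0.8 0.017 -0.048 0 0;0.8 0.017 -0.048 0 0;0.8 0.017 -0.048 0 0;0.8 0.017 -0.048 0 0;0.8 0.017 -0.048 0 0"
  newtons: 40

```text
clock: 2.6
tcp_pos: [0.4881, 0.3352, 0.2245]
orientation: [0.99, 0.139, -0.006, -0.006]
force: [0.4, -0.5, 0.2]
finger_gap: 0.8
```

Request:
arm_command:
  increments: "0.8 0 0 0 -10;0.8 0 0 0 -10;0.8 0 0 0 -10;0.8 0 0 0 -10;0.8 0 0 0 -10;0.8 0 0 0 -10;0.8 0 0 0 -10;0.8 0 0 0 -10;0.8 0 0 0 -10;0.8 0 0 0 -10;0.8 0 0 0 -10;0.8 0 0 0 -10"

```text
clock: 4.1
tcp_pos: [0.4847, 0.3388, 0.2141]
orientation: [0.339, 0.941, -0.004, -0.014]
force: [0.6, -0.5, 0.1]
finger_gap: 0.801
```

```bash
cat >> h.py <<'E'
from scipy.spatial.transform import Rotation as Ro
def st(target=None):
    s=bot.sense(); R=Ro.from_quat(s['orientation']).as_matrix()
    print('t',s['clock'],'tcp',s['tcp_pos'].round(4),'psi',round(float(np.degrees(np.arctan2(R[1,0],R[0,0]))),1),'z',R[:,2].round(4),'F',s['force'].round(1),'gap',round(s['finger_gap'],3),'q6',s['q'][5].round(2))
    if target is not None: print('tool shift to target',(R.T@(np.array(target)-s['tcp_pos'])).round(4))
E
python3 -c "
from h import *
st([.478,.310,.12])"
```

```text
t 4.1 tcp [0.4847 0.3388 0.2141] psi 140.3 z [-0.0283  0.0017 -0.9996] F [ 0.6 -0.5  0.1] gap 0.801 q6 -0.33
tool shift to target [-0.0154 -0.0249  0.0942]
```

Request:
arm_command:
  increments: "0.7 -0.008 -0.013 0.03 0;0.7 -0.008 -0.012 0.03 0"

```text
clock: 4.35
tcp_pos: [0.4801, 0.3101, 0.1546]
orientation: [0.337, 0.941, -0.002, -0.012]
force: [-0.2, 0.3, -0.3]
finger_gap: 0.699
```

```bash
python3 -c "
from h import *
st([.478,.310,.12])"
```

```text
t 4.35 tcp [0.4801 0.3101 0.1546] psi 140.6 z [-0.025   0.0038 -0.9997] F [-0.2  0.3 -0.3] gap 0.699 q6 -0.38
tool shift to target [ 0.0008 -0.001   0.0346]
```

Request:
arm_command:
  increments: "0.7 0 0 0 0;0.7 0 0 0 0"

```text
clock: 4.6
tcp_pos: [0.4791, 0.3093, 0.1526]
orientation: [0.338, 0.941, -0.004, -0.014]
force: [-0.2, -0.6, 1.2]
finger_gap: 0.7
```

```bash
python3 -c "
from h import *
st([.478,.310,.12])
for n in('top','scene'):
    im,d=bot.read_camera(n); c=im[225:315,140:260] if n=='top' else im[200:320,400:540]
    cv2.imwrite('pics/a_%s.png'%n,cv2.resize(c,None,fx=5,fy=5,interpolation=cv2.INTER_CUBIC)[:,:,::-1])
"
```

```text
t 4.6 tcp [0.4791 0.3093 0.1526] psi 140.5 z [-0.0292  0.0017 -0.9996] F [-0.2 -0.6  1.2] gap 0.7 q6 -0.38
tool shift to target [0.0005 0.0004 0.0326]
```

View pics/a_scene.png

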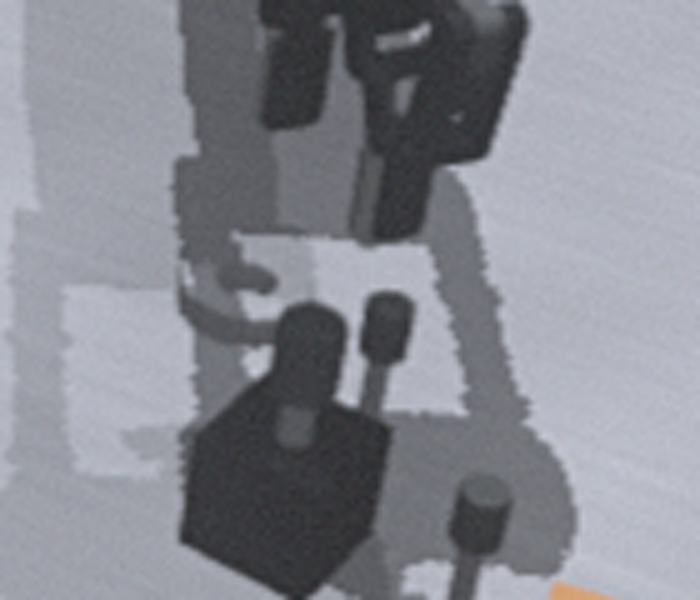

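Request:
arm_command:
  increments: "0.7 0 0 0.018 0;0.7 0 0 0.015 0"

```text
clock: 4.95
tcp_pos: [0.4795, 0.3108, 0.1207]
orientation: [0.337, 0.941, -0.002, -0.012]
force: [0.1, -0.4, -1.0]
finger_gap: 0.701
```

```bash
python3 -c "
from h import *
st([.478,.310,.07])"
```

```text
t 4.95 tcp [0.4795 0.3108 0.1207] psi 140.5 z [-0.0246  0.0043 -0.9997] F [ 0.1 -0.4 -1. ] gap 0.701 q6 -0.38
tool shift to target [-0.0005 -0.001   0.0507]
```

Request:
arm_command:
  increments: "0.7 0 0 0.017 0;0.7 0 -0.001 0.017 0;0.7 0 0 0.016 0"

```text
clock: 5.32
tcp_pos: [0.4768, 0.3101, 0.066]
orientation: [0.337, 0.941, -0.003, -0.013]
force: [0.0, -0.4, 0.9]
finger_gap: 0.703
```

```bash
python3 -c "
from h import *
st([.478,.310,.07])"
```

```text
t 5.325 tcp [0.4768 0.3101 0.066 ] psi 140.6 z [-0.0262  0.0034 -0.9997] F [ 0.  -0.4  0.9] gap 0.703 q6 -0.38
tool shift to target [-0.0009  0.0006 -0.0041]
```

Request:
arm_command:
  increments: "0 0 0 0 0;0 0 0 0 0;0 0 0 0 0;0 0 0 0 0;0 0 0 0 0;0 0 0 0 0"
  newtons: 50

```text
clock: 6.08
tcp_pos: [0.4766, 0.3099, 0.0653]
orientation: [0.337, 0.941, -0.003, -0.013]
force: [-0.4, 0.4, -1.2]
finger_gap: 0.268
```

```bash
python3 -c "
from h import *
st([.478,.310,.16])"
```

```text
t 6.075 tcp [0.4766 0.3099 0.0653] psi 140.6 z [-0.0272  0.0029 -0.9996] F [-0.4  0.4 -1.2] gap 0.268 q6 -0.38
tool shift to target [ 0.0011 -0.0004 -0.0947]
```

Request:
arm_command:
  increments: "0 0 0 -0.015 0;0 0 0 -0.02 0;0 0 0 -0.03 0;0 0 0 -0.035 0;0 0 0 -0.01 0"

```text
clock: 6.7
tcp_pos: [0.4796, 0.3092, 0.1837]
orientation: [0.337, 0.941, -0.003, -0.012]
force: [-0.3, 0.2, -0.7]
finger_gap: 0.27
```

```bash
python3 -c "
from h import *
st([.4766+.1915,.3099-.3465,.175])
im,d=bot.read_camera('scene')
cv2.imwrite('pics/b1.png',cv2.resize(im[150:320,400:540],None,fx=4,fy=4)[:,:,::-1])
s=bot.sense();print(s['tcp_pos'])
"
```

```text
t 6.7 tcp [0.4796 0.3092 0.1837] psi 140.5 z [-0.0253  0.0032 -0.9997] F [-0.3  0.2 -0.7] gap 0.27 q6 -0.38
tool shift to target [-0.3654 -0.1472  0.0028]
[0.47959681 0.30921805 0.18378624]
```

View pics/b1.png

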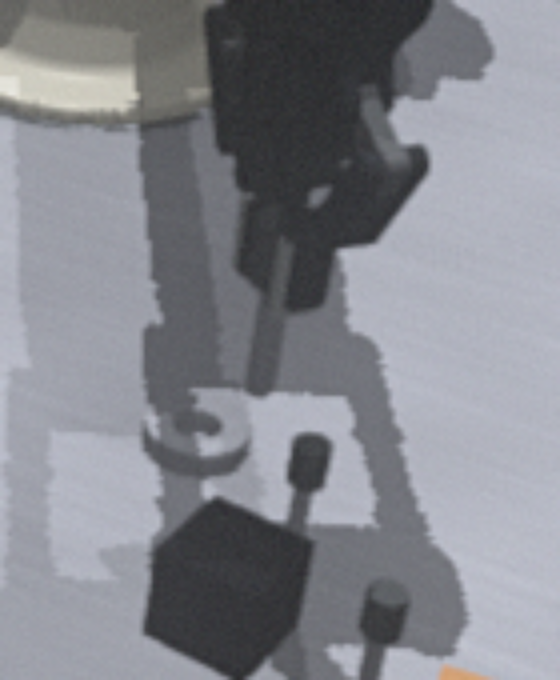

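The pin is lifted clear of the stand (foot at about (262,388) in the crop, held upright). Carrying it to the bush.

Request:
arm_command:
  increments: "0 -0.03 -0.012 0 0;0 -0.035 -0.014 0 0;0 -0.035 -0.014 0 0;0 -0.035 -0.014 -0.001 0;0 -0.035 -0.014 0 0;0 -0.035 -0.014 -0.001 0;0 -0.035 -0.014 0 0;0 -0.035 -0.014 -0.001 0;0 -0.035 -0.014 0 0;0 -0.03 -0.012 0 0;0 -0.01 -0.004 0 0;0 0 0 0 0"

```text
clock: 8.25
tcp_pos: [0.6607, -0.0315, 0.1647]
orientation: [0.336, 0.941, -0.007, -0.023]
force: [-0.7, -0.4, -1.1]
finger_gap: 0.27
```

```bash
python3 -c "
from h import *
st([.4766+.1915,.3099-.3465,.135])
"
```

```text
t 8.25 tcp [ 0.6607 -0.0315  0.1647] psi 140.6 z [-0.049   0.0016 -0.9988] F [-0.7 -0.4 -1.1] gap 0.27 q6 -0.98
tool shift to target [-0.0101  0.0016  0.0293]
```

```bash
python3 -c "
from h import *
for n in('top','scene'):
    im,d=bot.read_camera(n); np.savez(n+'1.npz',im=im,d=d)
    x,y=(290,120) if n=='top' else (190,150)
    cv2.imwrite('pics/d_%s.png'%n,cv2.resize(im[y:y+130,x:x+130],(600,600),interpolation=cv2.INTER_CUBIC)[:,:,::-1])
"
```

```text
(no output)
```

View pics/d_scene.png

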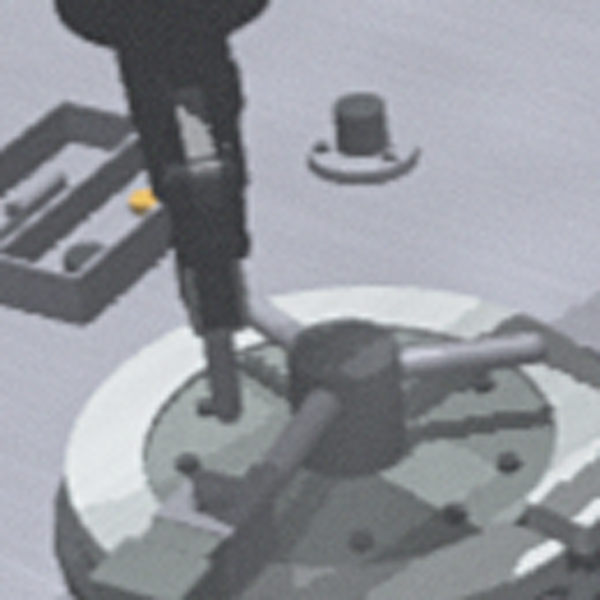

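View pics/d_top.png

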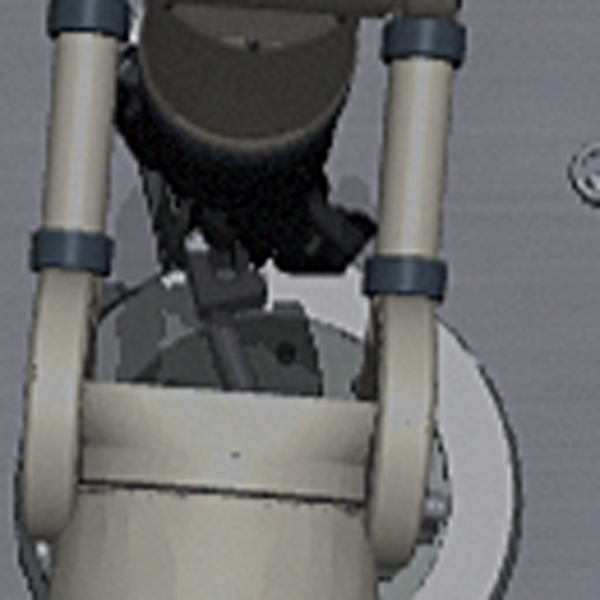

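```bash
python3 -c "
from h import *
s=bot.sense();R=Ro.from_quat(s['orientation']).as_matrix();t=s['tcp_pos'];zt=R[:,2]
for l in (0,.02,.04,.05): print(l,'along tool',proj('scene',t+l*zt).round(1),'vertical',proj('scene',t+l*np.array([0,0,-1])).round(1))
g=cv2.cvtColor(np.load('scene1.npz')['im'],cv2.COLOR_RGB2GRAY)
for v in range(220,243,2): print(v,g[v,226:250])
"
```

```text
0 along tool [236.6 216.6] vertical [236.6 216.6]
0.02 along tool [238.1 226. ] vertical [237.7 226.3]
0.04 along tool [239.6 235.2] vertical [238.8 235.8]
0.05 along tool [240.3 239.7] vertical [239.3 240.4]
220 [185 189 188 199 188 140  94  84  66  65  64  67  69  69  70  73  88 108
 111 104 122 141 156 162]
222 [216 224 226 229 231 209 141  99  85  93  91  93  97  91 140 202 223 228
 231 207 161 110 107 125]
224 [224 225 227 226 227 227 229 207 129  89  88  90  88  85 132 206 236 217
 196 171 142 118 106  94]
226 [226 224 222 220 221 223 224 205 134  87  93  88  91  84  93 119 123 122
 135 153 157 164 167 171]
228 [222 222 221 222 224 224 228 232 189  95  89  91  90  84  82  99 110 104
 108 105 110 143 169 168]
230 [222 221 223 224 228 226 192 148 112  86  91  87  88  87  90 104 111  95
  90  91  98 110 109 114]
232 [224 227 232 216 161 113 127 157 146 112  90  90  89  91  85 100 132 147
 140 122  93  89  90  99]
234 [230 211 150 130 141 161 171 172 159 124  93  86  90  88  87  96 138 169
 156 150 146 139 124  96]
236 [160 106 131 165 169 169 155 136 123 111  85  92  90  90  82  89 133 169
 166 162 160 144 148 144]
238 [129 163 169 166 168 171 138  85  89  85  92  89  93  91  82  84 120 162
 167 166 165 168 162 157]
240 [167 164 165 167 164 168 160 140 132 140 140 103  87  82  86 110 150 167
 164 163 164 158 148 146]
242 [170 168 164 165 168 166 170 170 166 168 170 167 161 159 160 163 168 163
 166 158 152 147 143 149]
```

Request:
arm_command:
  increments: "0 -0.003 0 0 0;0 -0.003 0.001 0 0;0 -0.003 0.001 0 0;0 -0.003 0 0 0"

```text
clock: 8.85
tcp_pos: [0.6713, -0.0338, 0.1659]
orientation: [0.334, 0.942, -0.007, -0.022]
force: [0.1, 0.6, -1.1]
finger_gap: 0.27
```

```bash
python3 -c "
from h import *
st([.4766+.1915,.3099-.3465,.135])
print(bot.sense()['q'])"
```

```text
t 8.85 tcp [ 0.6713 -0.0338  0.1659] psi 140.9 z [-0.0469  0.0018 -0.9989] F [ 0.1  0.6 -1.1] gap 0.27 q6 -0.99
tool shift to target [-0.0004 -0.0033  0.031 ]
[-0.09944159  0.32932028  1.07599502 -0.0028943   1.78317939 -0.989598  ]
```

Request:
arm_command:
  increments: "0 0 0 -0.01 0;0 0 0 -0.01 0;0 0 0 0 0"

```text
clock: 9.22
tcp_pos: [0.6727, -0.034, 0.188]
orientation: [0.334, 0.942, -0.007, -0.022]
force: [0.3, 0.1, -1.0]
finger_gap: 0.267
```

```bash
python3 -c "
from h import *
st([.4766+.1915,.3099-.3465,.135])
print(bot.sense()['q'])"
```

```text
t 9.225 tcp [ 0.6727 -0.034   0.188 ] psi 140.9 z [-0.0458  0.0018 -0.9989] F [ 0.3  0.1 -1. ] gap 0.267 q6 -0.99
tool shift to target [-0.     -0.0035  0.0532]
[-0.09956701  0.33306197  1.03237326 -0.00289047  1.8219644  -0.98965478]
```

Request:
arm_command:
  increments: "0 0.035 -0.028 0 0;0 0.035 -0.028 0 0;0 0.035 -0.028 0 0"

```text
clock: 9.6
tcp_pos: [0.5367, -0.0332, 0.1906]
orientation: [0.334, 0.942, -0.007, -0.024]
force: [-0.6, -1.1, -1.0]
finger_gap: 0.27
```

```bash
python3 -c "
from h import *
st([.4766+.1915,.3099-.3465,.135])"
```

```text
t 9.6 tcp [ 0.5367 -0.0332  0.1906] psi 140.9 z [-0.0506  0.0023 -0.9987] F [-0.6 -1.1 -1. ] gap 0.27 q6 -1.01
tool shift to target [-0.1063  0.0817  0.0489]
```

Request:
arm_command:
  increments: "0 -0.011 0.008 0 0;0 -0.011 0.008 0 0;0 -0.011 0.008 0 0;0 -0.011 0.008 0 0;0 -0.011 0.008 0 0;0 -0.011 0.008 0 0;0 -0.011 0.008 0 0;0 -0.011 0.008 0 0;0 -0.008 0.006 0 0"

```text
clock: 10.72
tcp_pos: [0.6686, -0.0399, 0.1828]
orientation: [0.334, 0.942, -0.007, -0.023]
force: [0.4, 0.8, -1.2]
finger_gap: 0.268
```

```bash
python3 -c "
from h import *
st([.4766+.1915,.3099-.3465,.135])"
```

```text
t 10.725 tcp [ 0.6686 -0.0399  0.1828] psi 140.9 z [-0.0472  0.0021 -0.9989] F [ 0.4  0.8 -1.2] gap 0.268 q6 -1.0
tool shift to target [0.0007 0.0035 0.0478]
```

Request:
arm_command:
  increments: "0 0 0.003 0.015 0;0 0 0 0.015 0;0 0 0 0.012 0;0 0 0 0 0"

```text
clock: 11.22
tcp_pos: [0.6701, -0.0371, 0.1339]
orientation: [0.334, 0.942, -0.007, -0.025]
force: [0.5, -0.1, -1.1]
finger_gap: 0.268
```

```bash
python3 -c "
from h import *
st([.6693,-.0366,.131])
im,d=bot.read_camera('scene'); np.savez('scene2.npz',im=im)
cv2.imwrite('pics/e.png',cv2.resize(im[200:290,190:280],(720,720)[:2],interpolation=cv2.INTER_CUBIC)[:600,:,::-1])
"
```

```text
t 11.225 tcp [ 0.6701 -0.0371  0.1339] psi 141.0 z [-0.0517  0.0026 -0.9987] F [ 0.5 -0.1 -1.1] gap 0.268 q6 -1.0
tool shift to target [ 0.0008 -0.      0.0029]
```

View pics/e.png

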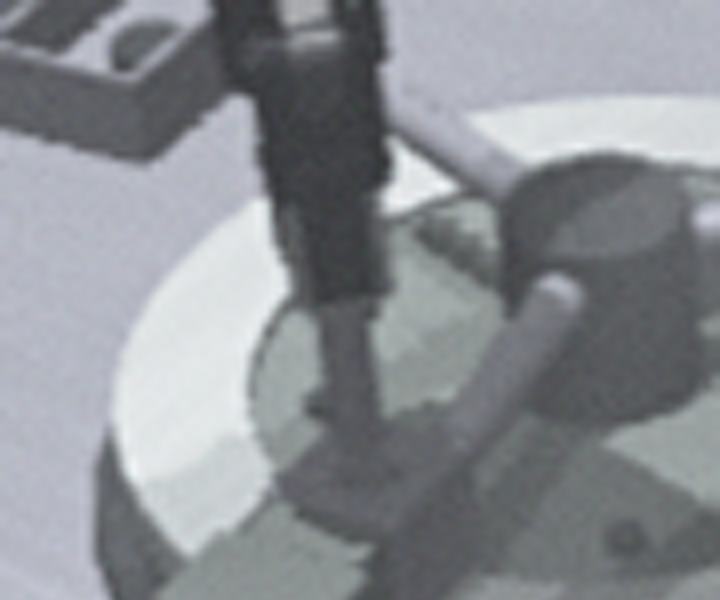

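Request:
arm_command:
  increments: "0 0 0 0.004 0;0 0 0 0.004 0;0 0 0 0.004 0"
  newtons: 30

```text
clock: 11.65
tcp_pos: [0.6703, -0.0373, 0.1249]
orientation: [0.334, 0.942, -0.007, -0.022]
force: [-0.2, 0.8, 0.6]
finger_gap: 0.267
```

```bash
python3 -c "
from h import *
st([.6693,-.0366,.088])"
```

```text
t 11.65 tcp [ 0.6703 -0.0373  0.1249] psi 141.0 z [-0.0463  0.0021 -0.9989] F [-0.2  0.8  0.6] gap 0.267 q6 -1.0
tool shift to target [-0.0001  0.0009  0.0369]
```

Request:
arm_command:
  increments: "0 0 0 0.004 0;0 0 0 0.004 0;0 0 0 0.004 0"

```text
clock: 12.02
tcp_pos: [0.6694, -0.0369, 0.1126]
orientation: [0.334, 0.942, -0.007, -0.022]
force: [0.7, 0.2, -1.1]
finger_gap: 0.266
```

```bash
python3 -c "
from h import *
st([.6693,-.0366,.088])"
```

```text
t 12.025 tcp [ 0.6694 -0.0369  0.1126] psi 141.0 z [-0.0467  0.0026 -0.9989] F [ 0.7  0.2 -1.1] gap 0.266 q6 -1.0
tool shift to target [-0.0007  0.0008  0.0245]
```

Request:
arm_command:
  increments: "0 0 0 0.005 0;0 -0.0003 0.0002 0.005 0;0 -0.0003 0.0002 0.005 0;0 -0.0003 0.0002 0.004 0"

```text
clock: 12.52
tcp_pos: [0.6693, -0.0366, 0.0918]
orientation: [0.334, 0.942, -0.006, -0.023]
force: [-1.8, 0.6, -0.0]
finger_gap: 0.262
```

```bash
python3 -c "
from h import *
st([.6693,-.0366,.088])"
```

```text
t 12.525 tcp [ 0.6693 -0.0366  0.0918] psi 141.0 z [-0.0476  0.0031 -0.9989] F [-1.8  0.6 -0. ] gap 0.262 q6 -1.0
tool shift to target [-0.0001  0.0001  0.0038]
```

Request:
arm_command:
  increments: "0 0 0 0.002 0;0 0 0 0.002 0"

```text
clock: 12.78
tcp_pos: [0.6692, -0.0366, 0.0873]
orientation: [0.334, 0.942, -0.006, -0.023]
force: [-0.6, -0.3, -0.6]
finger_gap: 0.27
```

```bash
python3 -c "
from h import *
st([.6693,-.0366,.088])"
```

```text
t 12.775 tcp [ 0.6692 -0.0366  0.0873] psi 141.0 z [-0.0477  0.0031 -0.9989] F [-0.6 -0.3 -0.6] gap 0.27 q6 -1.0
tool shift to target [-0.0001  0.0001 -0.0007]
```

Request:
arm_command:
  increments: "0 0 0 0.001 0;0.45 0 0 0 0;0.6 0 0 0 0;0.6 0 0 0 0;0.6 0 0 0 0"

```text
clock: 13.4
tcp_pos: [0.6702, -0.0374, 0.0876]
orientation: [0.334, 0.942, -0.007, -0.021]
force: [-1.0, -0.7, -0.2]
finger_gap: 0.599
```

```bash
python3 -c "
from h import *
st([.6693,-.0366,.150])"
```

```text
t 13.4 tcp [ 0.6702 -0.0374  0.0876] psi 141.0 z [-0.0443  0.0018 -0.999 ] F [-1.  -0.7 -0.2] gap 0.599 q6 -1.0
tool shift to target [ 0.0034 -0.0016 -0.0622]
```

Request:
arm_command:
  increments: "0.6 0.001 -0.001 -0.02 0;0.6 0.001 0 -0.04 0;0.6 0 0 -0.04 0;0.6 0 0 -0.01 0"
  newtons: 30

```text
clock: 13.9
tcp_pos: [0.6725, -0.0372, 0.2037]
orientation: [0.334, 0.942, -0.007, -0.021]
force: [0.8, 0.1, -0.3]
finger_gap: 0.596
```

```bash
python3 -c "
from h import *
st([.5835,-.134,.19])
im,d=bot.read_camera('scene'); np.savez('scene3.npz',im=im,d=d)
cv2.imwrite('pics/f.png',cv2.resize(im[200:300,190:340],(750,500),interpolation=cv2.INTER_CUBIC)[:,:,::-1])
C=cloud('scene',d);m=(np.hypot(C[...,0]-.669,C[...,1]+.036)<.02)&(C[...,2]>.105)&(C[...,2]<.135);print(m.sum(),C[m].mean(0),C[m][:,2].max())
"
```

```text
t 13.9 tcp [ 0.6725 -0.0372  0.2037] psi 141.0 z [-0.0439  0.0017 -0.999 ] F [ 0.8  0.1 -0.3] gap 0.596 q6 -0.99
tool shift to target [ 0.0076 -0.1308  0.0174]
183 [ 0.67312119 -0.03215094  0.11792443] 0.12487520110235291
```

View pics/f.png

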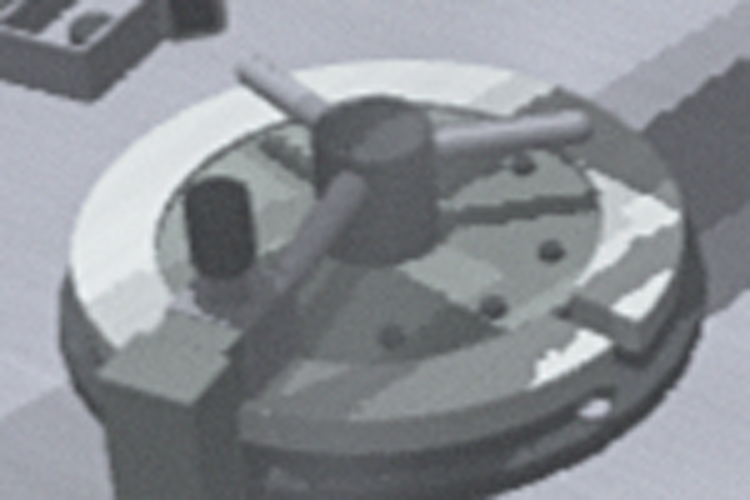

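The pin is upright in the bush with its head at crop (220,225) and its top measured at about 122 mm, so it is riding on the rim. Next I go to the anticlockwise side of the listed spoke with the fingers shut.

Request:
arm_command:
  increments: "0 0.002 -0.032 0 0;0 0.002 -0.033 0 0;0 0.002 -0.033 0 0;0 0.002 -0.033 0 0;0 0 0 0 -9;0 0 0 0 -9;0 0 0 0 -9;0 0 0 0 0"

```text
clock: 14.95
tcp_pos: [0.5775, -0.1363, 0.1958]
orientation: [0.098, 0.995, -0.0, -0.03]
force: [1.1, -0.2, -0.5]
finger_gap: 0.001
```

```bash
python3 -c "
from h import *
st([.5835,-.134,.055])
"
```

```text
t 14.95 tcp [ 0.5775 -0.1363  0.1958] psi 168.7 z [-0.0593  0.0054 -0.9982] F [ 1.1 -0.2 -0.5] gap 0.001 q6 -1.66
tool shift to target [-0.0138  0.0044  0.1402]
```

Request:
arm_command:
  increments: "0 -0.008 0.002 0.02 0;0 -0.008 0.002 0.03 0;0 0 0 0.03 0;0 0 0 0.025 0"

```text
clock: 15.45
tcp_pos: [0.5887, -0.1343, 0.0824]
orientation: [0.103, 0.994, -0.0, -0.03]
force: [-0.8, 0.3, -0.8]
finger_gap: 0.002
```

```bash
python3 -c "
from h import *
st([.5855,-.134,.055])
im,d=bot.read_camera('scene')
cv2.imwrite('pics/g.png',cv2.resize(im[170:300,190:340],(750,650)[:2],interpolation=cv2.INTER_CUBIC)[:600,:,::-1])
"
```

```text
t 15.45 tcp [ 0.5887 -0.1343  0.0824] psi 168.1 z [-0.0599  0.0057 -0.9982] F [-0.8  0.3 -0.8] gap 0.002 q6 -1.64
tool shift to target [ 0.0016 -0.0002  0.0275]
```

View pics/g.png

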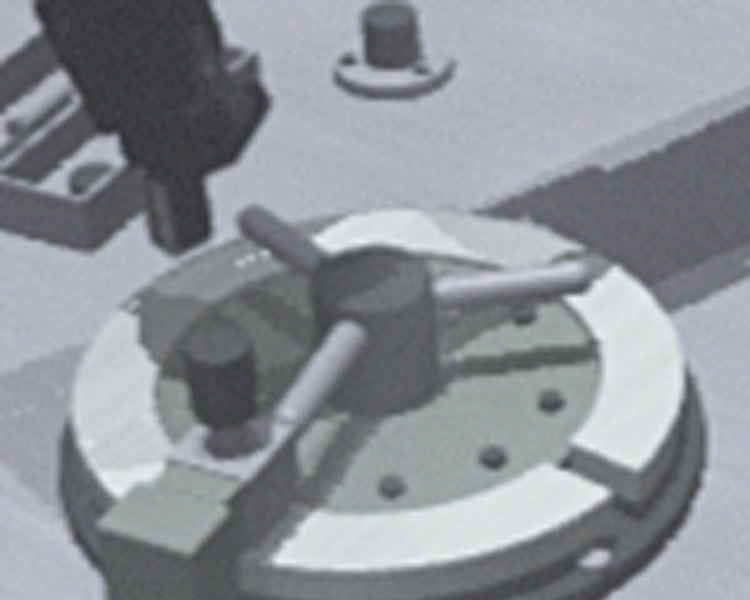

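Request:
arm_command:
  increments: "0 0 0 0.014 0;0 0.002 0 0.013 0"

```text
clock: 15.75
tcp_pos: [0.5829, -0.1328, 0.0484]
orientation: [0.104, 0.994, 0.0, -0.034]
force: [-0.6, 0.1, -0.2]
finger_gap: 0.001
```

```bash
python3 -c "
from h import *
st([.5855,-.134,.055])
"
```

```text
t 15.75 tcp [ 0.5829 -0.1328  0.0484] psi 168.0 z [-0.0672  0.0079 -0.9977] F [-0.6  0.1 -0.2] gap 0.001 q6 -1.64
tool shift to target [-0.0024 -0.0007 -0.0067]
```

Request:
arm_command:
  increments: "0 0.004 0 -0.003 0;0 0.003 0 -0.002 0;0 0.003 0 -0.001 0"

```text
clock: 16.12
tcp_pos: [0.5732, -0.1307, 0.0561]
orientation: [0.105, 0.994, 0.0, -0.033]
force: [-0.4, -0.3, 0.2]
finger_gap: -0.0
```

```bash
cat > pol.py <<'E'
from h import *
s=bot.sense(); R=Ro.from_quat(s['orientation']).as_matrix()
ax=np.array([.566,-.059,0]); p=s['tcp_pos']-ax
st(); print('r',np.hypot(p[0],p[1]).round(4),'ang',np.degrees(np.arctan2(p[1],p[0])).round(1),'rel in tool',(R.T@np.array([p[0],p[1],0])).round(4),'tool F',(R.T@s['force']).round(2))
E
python3 pol.py
```

```text
t 16.125 tcp [ 0.5732 -0.1307  0.0561] psi 167.9 z [-0.0662  0.0076 -0.9978] F [-0.4 -0.3  0.2] gap -0.0 q6 -1.64
r 0.0721 ang -84.2 rel in tool [-0.022  -0.0686 -0.001 ] tool F [ 0.38 -0.38 -0.17]
```

Request:
arm_command:
  increments: "0 0.0025 -0.0004 0 0;0 0.0025 -0.0004 0 2;0 0.0025 -0.0004 0 2;0 0.0025 -0.0006 0 2"

```text
clock: 16.62
tcp_pos: [0.5644, -0.1307, 0.0587]
orientation: [0.16, 0.987, -0.002, -0.03]
force: [4.8, -0.8, -3.4]
finger_gap: 0.007
```

```bash
python3 pol.py
```

```text
t 16.625 tcp [ 0.5644 -0.1307  0.0587] psi 161.5 z [-0.0601  0.0057 -0.9982] F [ 4.8 -0.8 -3.4] gap 0.007 q6 -1.53
r 0.0717 ang -91.3 rel in tool [-0.0212 -0.0685 -0.0003] tool F [-5.02  0.8   3.06]
```

Request:
arm_command:
  increments: "0 0.0036 -0.001 0 3;0 0.0036 -0.001 0 3;0 0.0036 -0.001 0 3;0 0.0036 -0.001 0 3;0 0.0036 -0.001 0 3;0 0.0036 -0.001 0 3;0 0.0036 -0.001 0 3;0 0.0036 -0.001 0 3"

```text
clock: 17.62
tcp_pos: [0.5376, -0.1267, 0.0589]
orientation: [0.375, 0.927, -0.01, -0.024]
force: [3.7, -2.9, -2.5]
finger_gap: -0.003
```

```bash
python3 pol.py;  python3 -c "
from h import *
im,d=bot.read_camera('scene')
cv2.imwrite('pics/i.png',cv2.resize(im[180:300,190:340],(750,600),interpolation=cv2.INTER_CUBIC)[:,:,::-1])"
```

```text
t 17.625 tcp [ 0.5376 -0.1267  0.0589] psi 135.9 z [-5.170e-02 -3.000e-04 -9.987e-01] F [ 3.7 -2.9 -2.5] gap -0.003 q6 -1.09
r 0.0734 ang -112.8 rel in tool [-0.0266 -0.0684  0.0015] tool F [-4.73  0.54  2.27]
```

View pics/i.png

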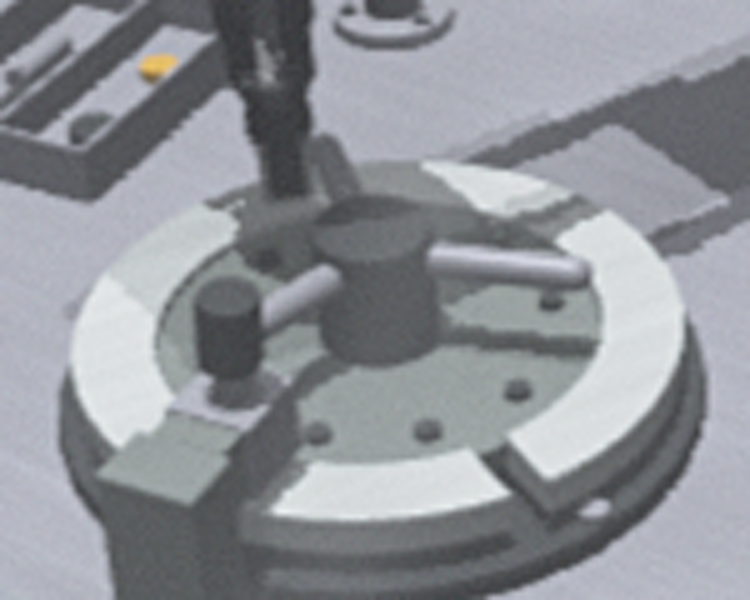

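Request:
arm_command:
  increments: "0 0.0038 -0.0011 0 2.7;0 0.0038 -0.0011 0 2.7;0 0.0038 -0.0011 0 2.7;0 0.0038 -0.0011 0 2.7;0 0.0038 -0.0011 0 2.7;0 0.0038 -0.0011 0 2.7;0 0.0038 -0.0011 0 2.7;0 0.0038 -0.0011 0 2.7;0 0.0038 -0.0011 0 2.7"

```text
clock: 18.8
tcp_pos: [0.5106, -0.1091, 0.0592]
orientation: [0.57, 0.821, -0.017, -0.017]
force: [3.1, -2.8, -1.7]
finger_gap: 0.002
```

```bash
python3 pol.py;  python3 -c "
from h import *
im,d=bot.read_camera('scene')
cv2.imwrite('pics/j.png',cv2.resize(im[180:300,190:340],(750,600),interpolation=cv2.INTER_CUBIC)[:,:,::-1])"
```

```text
t 18.8 tcp [ 0.5106 -0.1091  0.0592] psi 110.4 z [-0.0474 -0.0097 -0.9988] F [ 3.1 -2.8 -1.7] gap 0.002 q6 -0.62
r 0.0747 ang -137.9 rel in tool [-0.0276 -0.0693  0.0031] tool F [-3.72  2.03  1.63]
```

View pics/j.png

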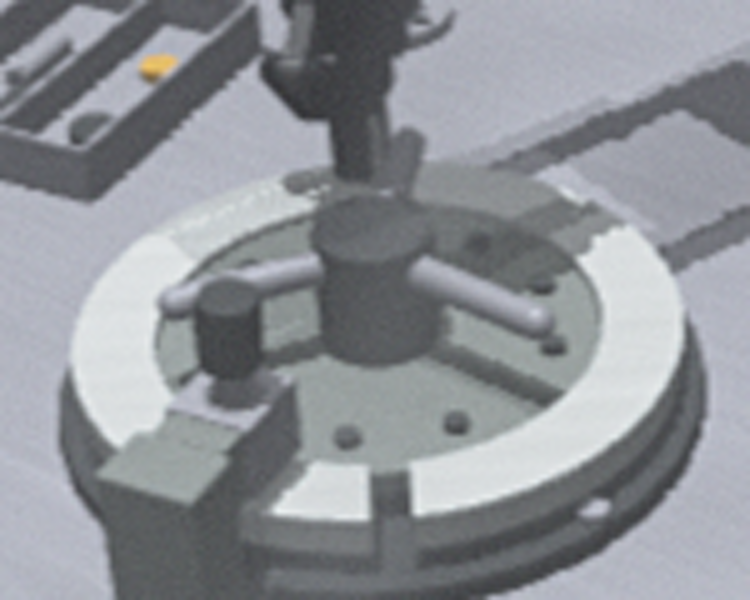

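```bash
python3 -c "
from h import *
for u,v in((268.2,273.6),(268.4,278),(268.6,282.5)):
    p=ray('scene',u,v,.038)-[.5665,-.0575,0]; print(p.round(4),np.degrees(np.arctan2(p[1],p[0])),np.hypot(p[0],p[1]))"
```

```text
[0.0655 0.0632 0.038 ] 44.01596489534117 0.09101597801804778
[0.0751 0.0718 0.038 ] 43.71216672847544 0.10383428007653325
[0.0847 0.0803 0.038 ] 43.470821841303994 0.11667307040940295
```

Request:
arm_command:
  increments: "0 0.0034 -0.0012 0 2.5;0 0.0034 -0.0012 0 2.5;0 0.0034 -0.0012 0 2.5;0 0.0034 -0.0012 0 2.5;0 0.0034 -0.0012 0 2.5;0 0.0034 -0.0012 0 2.5;0 0.0034 -0.0012 0 2.5"

```text
clock: 19.73
tcp_pos: [0.4976, -0.0915, 0.0595]
orientation: [0.692, 0.721, -0.022, -0.01]
force: [3.3, -3.7, -1.3]
finger_gap: -0.003
```

```bash
python3 pol.py;  python3 -c "
from h import *
im,d=bot.read_camera('scene')
cv2.imwrite('pics/k.png',cv2.resize(im[180:300,190:340],(750,600),interpolation=cv2.INTER_CUBIC)[:,:,::-1])"
```

```text
t 19.725 tcp [ 0.4976 -0.0915  0.0595] psi 92.4 z [-0.0451 -0.0172 -0.9988] F [ 3.3 -3.7 -1.3] gap -0.003 q6 -0.27
r 0.0757 ang -154.5 rel in tool [-0.0297 -0.0696  0.0036] tool F [-3.81  3.19  1.22]
```

View pics/k.png

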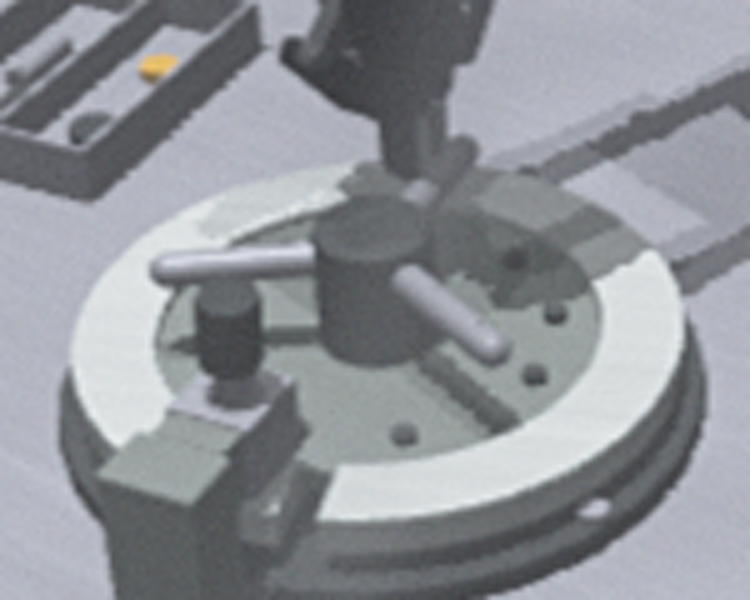

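Request:
arm_command:
  increments: "0 0.0021 -0.0007 0 1.5;0 0.0021 -0.0007 0 1.5;0 0.0021 -0.0007 0 1.5;0 0.0021 -0.0007 0 1.5;0 0.0012 -0.0004 0 0.8"

```text
clock: 20.4
tcp_pos: [0.4937, -0.0823, 0.0595]
orientation: [0.736, 0.676, -0.024, -0.009]
force: [0.3, -3.9, -0.5]
finger_gap: -0.001
```

```bash
cat > look.py <<'E'
import sys
from h import *
im,d=bot.read_camera('scene')
cv2.imwrite('pics/%s.png'%sys.argv[1],cv2.resize(im[180:300,190:340],(750,600),interpolation=cv2.INTER_CUBIC)[:,:,::-1])
C=cloud('scene',d);m=(np.hypot(C[...,0]-.669,C[...,1]+.036)<.02)&(C[...,2]>.082)&(C[...,2]<.135);print('head',m.sum(),'ztop',np.percentile(C[m][:,2],95).round(4))
E
python3 pol.py; python3 look.py l
```

```text
t 20.4 tcp [ 0.4937 -0.0823  0.0595] psi 85.1 z [-0.0465 -0.0188 -0.9987] F [ 0.3 -3.9 -0.5] gap -0.001 q6 -0.13
r 0.0759 ang -162.1 rel in tool [-0.0293 -0.0699  0.0038] tool F [-3.82  0.66  0.54]
head 276 ztop 0.1236
```

View pics/l.png

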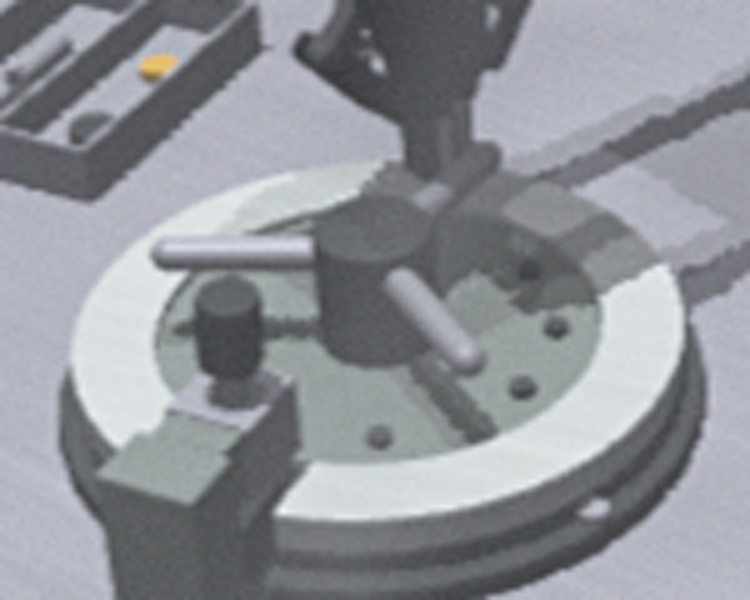

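Request:
arm_command:
  increments: "0 0.0011 -0.0004 0 0.8;0 0.0011 -0.0004 0 0.8;0 0.0011 -0.0004 0 0.8;0 0.0011 -0.0004 0 0.8;0 0.0011 -0.0004 0 0.8"

```text
clock: 21.08
tcp_pos: [0.492, -0.0759, 0.0595]
orientation: [0.761, 0.648, -0.024, -0.008]
force: [0.1, -3.7, -0.0]
finger_gap: -0.0
```

```bash
python3 pol.py; python3 look.py m
```

```text
t 21.075 tcp [ 0.492  -0.0759  0.0595] psi 80.9 z [-0.0474 -0.0182 -0.9987] F [ 0.1 -3.7 -0. ] gap -0.0 q6 -0.04
r 0.0759 ang -167.2 rel in tool [-0.0284 -0.0703  0.0038] tool F [-3.61  0.64  0.1 ]
head 271 ztop 0.1231
```

Request:
arm_command:
  increments: "0 0.0009 -0.0003 0 0.7;0 0.0009 -0.0003 0 0.7"

```text
clock: 21.38
tcp_pos: [0.4915, -0.0735, 0.0595]
orientation: [0.77, 0.638, -0.024, -0.008]
force: [0.9, -2.8, -0.0]
finger_gap: -0.001
```

```bash
python3 pol.py; python3 look.py n
```

```text
t 21.375 tcp [ 0.4915 -0.0735  0.0595] psi 79.4 z [-0.0477 -0.0176 -0.9987] F [ 0.9 -2.8 -0. ] gap -0.001 q6 -0.01
r 0.0759 ang -169.0 rel in tool [-0.028  -0.0704  0.0038] tool F [-2.58  1.36  0.04]
head 241 ztop 0.1096
```

Request:
arm_command:
  increments: "0 0 0 0 0;0 -0.003 0 0 0;0 -0.005 0 0 0;0 -0.006 0 0 0;0 0 0 -0.03 0;0 0 0 -0.04 0;0 0 0 -0.05 0;0 0 0 -0.04 0"

```text
clock: 22.42
tcp_pos: [0.4942, -0.0849, 0.2189]
orientation: [0.769, 0.638, -0.026, -0.014]
force: [0.5, -0.3, 0.9]
finger_gap: -0.001
```

```bash
python3 pol.py; python3 look.py o; python3 -c "
from h import *
im,d=bot.read_camera('top'); cv2.imwrite('pics/top9.png',im[:,:,::-1])"
```

```text
t 22.425 tcp [ 0.4942 -0.0849  0.2189] psi 79.4 z [-0.0572 -0.0116 -0.9983] F [ 0.5 -0.3  0.9] gap -0.001 q6 -0.04
r 0.0763 ang -160.1 rel in tool [-0.0387 -0.0656  0.0044] tool F [-0.19  0.51 -0.92]
head 237 ztop 0.1096
```

View pics/o.png

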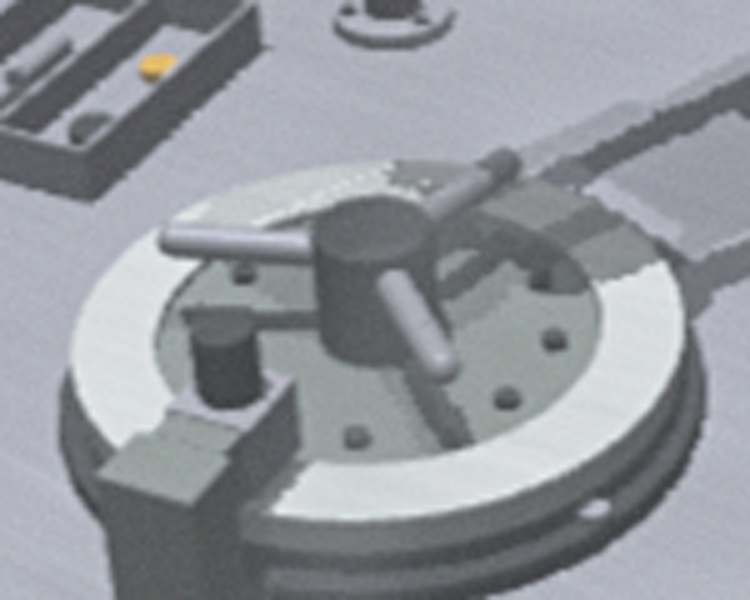

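View pics/top9.png

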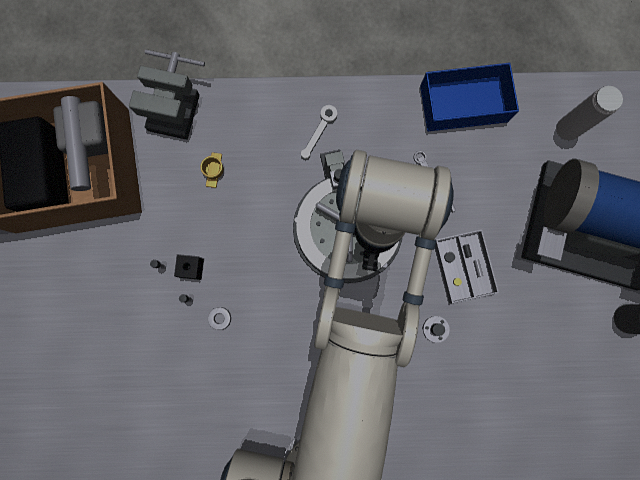

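The pin head at crop (228,360) sits with its collar on the bush. Its top is 14 mm lower than when it rode on the rim, and the bystanders are where they were. Handing in.

```bash
python3 -c "
from h import *
print(bot.job_done()); st()"
```

```text
the job is handed in; nothing more can be done
None
the job is handed in; nothing more can be done
```

The index pin is home in the notch with its collar down on the guide bush, and I handed the job in at about 22.5 s of the 72 s allowed.

- **What I did:** I took the tall pin out of the black stand, stood it in the bush and let it go riding on the rim. I then turned the disc about 78° clockwise by pushing the listed spoke with the shut fingers, at roughly 4–5 N, and slowed down near the end until the pin dropped.
- **Last checks:** The pin head's top measured about 0.110 m, against about 0.123 m while riding. That is the 14 mm drop it should make, and the reading is about 1.6 mm high both before and after. In the picture the collar sits on the bush. The gripper was backed off and raised clear, and the cup, bearing, flange and wrench look unmoved.
- **Not done or not perfect:** I did not push again to feel for the stop once the pin had dropped. The tool had leaned about 3° from row-to-row drift, but the pin went into the bush without noticeable force.

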